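# Turn the leaf of the fastener sample board

### The job

The sample board on the bench has one rigid leaf, standing half open over the page on the robot's left. With the fingertips, push the leaf up and over the spine and press it down until it lies fully flat on the other page, then move clear. Push and press only: do not pinch the leaf, do not lift the board or shove it along the bench, and leave the jar, the tape roll and the small parts box where they are.

Things in the scene. Friction and masses are not known exactly. Their poses are not given: they have to be found in the camera images.
- spine (a point): Middle of the sample board's hinge axis, 27 mm above the bench. Its x axis runs along the spine (roughly away from the robot), its y axis points level towards the page over which the leaf starts (the robot's left), z is up. Hinge brackets at the ends of the spine, 94 mm either way from this point, reach 34 mm above the bench.
- leaf (a joint): Leaf angle a: 0 = flat on the starting page, pi/2 = upright, pi = flat on the other page (stops at 0 and pi). Starts at 0.45 to 0.95. Stiff hinge: the leaf stays where it is left, and takes 1 to 3 N at its free edge to turn. A point of the leaf r from the axis lies r*cos(a) along the spine's y and r*sin(a) above the axis.
- leaf_edge (a point): Middle of the leaf's free edge, 135 mm from the hinge axis. The leaf is a flat rigid aluminium panel with white faces, 170 mm along the spine, 135 mm from axis to free edge, 8 mm thick over its faces (bare rim 5 mm thick, about 7 mm wide along the free edge), about 0.14 kg.
- leaf_outer: White face plate of the leaf that is uppermost at the start (underneath when flat on the other page), 160 x 115 x 1.5 mm; origin at its centre, 70 mm from the hinge axis; y points to the free edge, x along the spine.
- leaf_inner: White face plate of the leaf that faces down at the start: the face to be pushed on, and uppermost when the leaf is turned over; 160 x 115 x 1.5 mm, origin at its centre, 70 mm from the hinge axis; y points to the free edge.
- board: The sample board: loose plate of about 2 to 3 kg standing on the bench, 200 mm along the spine, 300 mm across, 12 mm thick, with a page of small fasteners on each side of the spine; the pages' raised rims reach 22 mm above the bench. Origin at the centre of its underside, x along the spine, y to the starting page, z up.
- jar: Loose jar with a grey lid, 56 mm across, 70 mm high, standing; origin at the centre of its underside. Bystander.
- tape: Loose cardboard-coloured tape roll lying flat, 72 mm across, 24 mm high; origin at the centre of its underside. Bystander.
- partbox: Loose small grey parts box with a black lid, 72 x 52 x 40 mm high; origin at the centre of its underside. Bystander.

How it is judged:
By the outcome, as a careful person would: the job done as asked, in the order asked, and still so for the second after the job is handed in, with the robot touching nothing.
It also fails if it takes over 42 s, if anything falls off the work surface, if the arm or the gripper's body presses on something with over 40 N, if the wrist force passes 120 N, or if a joint passes its speed limit or range.

### The arm

A 6-joint arm with a two-finger parallel gripper is mounted at the origin on the work surface. World frame = base frame: x ahead of the robot, y to its left, z up, the work surface at z = 0. Lengths are in m, angles in degrees, forces in N, time in s.
With the tool pointing down it reaches from about 0.4 to 0.825 m from the base axis. Payload 7 kg.
Tool frame: the origin (TCP) lies midway between the tips of the shut fingers; the grasp point (between the pads) lies r.grip_depth behind it (r.grip_depth is the distance from the TCP to the grasp point, in m); z points along the fingers, y is the direction in which the jaws open and shut (so a half turn about z gives the same grasp; the last joint's range is limited). The gripper opens to 88 mm and grips with 3 to 60 N. Pads are 19 mm wide; open, the fingers measure 130 mm over their backs; the gripper's body (78 mm by 193 mm) begins 47 mm behind the grasp point.
Start: joints at [82.569, 20.546, 0.682, 0, -70.136, -16.507], TCP at [0.274, 0.617, 0.227] pointing down, gripper open.
Joint ranges: [-176.03, 176.03], [-82.01, 121.73], [-58.28, 71.71], [-173.87, 95.51], [-174.79, -0.11], [-173.66, 173.66]. Speed limits (degrees/s): [136.94, 136.94, 172.46, 180, 180, 180].

### API

Orientations are given as [roll, pitch, yaw] about the fixed x, y, z axes, in that order (R = Rz(yaw) Ry(pitch) Rx(roll)).
In Python, from plant import r, imaging, close_job gives the robot as it stands.
- The arm moves only by the tool step_arm, never from a script. Its argument "commands" is a list of rows, each a list of 2 entries, a list of its own where there are three numbers: the shift along the tool's x, y, z in mm, then the turn about the tool's z in degrees. In form: [[[x, y, z], twist], ...]. A call has 1 to 20 rows; each row shifts and turns the commanded pose from where the row before left it, along the tool's axes as they then stand; what a row does not reach is not made up. A row lasts 1/8 s, in which the tool goes at most 62.5 mm and 10.7 degrees, less where a joint would pass 70% of its speed; a pose out of reach is approached as far as the arm can. A call with a gripper value outside its range is refused whole. "gripper" is the closure, from 0 (fully open) to 1 (shut), set as the call begins (left out, the last holds). The fingers move at their own pace and stop on an object; "grip_force" is the grip in N (left out, the last holds). Time passes only in rows, so rows that do not move let the fingers close. It gives the time, the measured TCP pose, the force and the opening at its end, in the units of the state.
- r.get_state(): the state, without advancing time (a new reading comes with each control period).
- imaging.capture(name): name is "scene" or "top" or "wrist"; returns a dict with "img" (384x512x3 uint8, red, green, blue), "z_map" (384x512 float32, m along the optical axis (not along the pixel's ray), 0 where there is no reading), "vfov" (degrees; the focal length in pixels is half the picture's height over the tangent of half this angle, whatever the lens; pixels are square), "cx", "cy" (the principal point, pixels), "extrinsics" (4x4, takes a point from camera to world coordinates); the wrist camera has in their place "T_tool_cam" (4x4, takes a point from camera to tool coordinates, whose origin is the TCP and whose axes are the flange's). Camera axes: x right, y down, z forward; pixel columns grow to the right and rows downward; lengths in m; the calibration is good to about 2 mm. A picture is of the moment at which its call begins: read the wrist's pose just before it.
- close_job(): hands the job in, once; it reports no verdict.
The state is a dict: "time_s": time; "joints": joint angles; "qd": joint speeds; "joint_torque": joint torques, N m; "tcp_pos": TCP position; "eef_rot": TCP orientation; "contact_force": force on the tool from outside, world axes, zero at the start; "moment": the same for the moment, N m; "gripper_width": finger opening in m.
Only numpy, scipy, OpenCV 4.12 (cv2) and the standard library are available. Lean on these libraries where they do the work, as an engineer would, in place of code of your own. Each camera call takes 0.05 s, during which the arm holds its last target.

## Working session

There is one attempt and no reset: what is moved stays moved. The work goes in short steps, Python scripts to look and compute and a tool call to move; the robot and the scene stay as the last step left them, time stands still between calls to the robot, and variables do not carry over. Pictures are saved under pics/ and viewed, and the job is handed in when it is done.

Besides the shell and the picture viewer there is one more tool, called after "Emit:" as name(argument=value, ...), one argument or row to a line, values as JSON. step_arm: Moves the arm, as the interface text tells. Its arguments: {"type":"object","properties":{"commands":{"type":"array","items":{"type":"array"}},"gripper":{"type":"number"},"grip_force":{"type":"number"}},"required":["commands"]}

```bash
ls; mkdir -p pics
python3 - <<'E'
from plant import r, imaging
import cv2,numpy as np
print(r.get_state(), r.grip_depth)
for n in ["scene","top"]:
    c=imaging.capture(n)
    cv2.imwrite(f"pics/{n}0.png",c["img"][:,:,::-1]); np.savez(f"{n}0.npz",**c)
    print(n,c["vfov"],c["cx"],c["cy"],c["extrinsics"])
E
```

```text
pics
{'time_s': 0.0, 'joints': array([ 8.25693307e+01,  2.05899095e+01,  6.32028255e-01, -2.11429276e-02,
       -7.01379971e+01, -1.65058401e+01]), 'qd': array([-0.01392252, -0.03679823,  0.0483265 ,  0.03199129, -0.10635101,
        0.088872  ]), 'joint_torque': array([-6.58156641e-04, -5.82721889e+01,  2.93062556e+01,  6.99729234e+00,
        6.75067960e-03, -1.48849299e-04]), 'tcp_pos': array([0.27369066, 0.61645142, 0.22562346]), 'eef_rot': array([ 1.79902425e+02, -8.18645018e-03, -2.39437025e+01]), 'contact_force': array([ 0.09157568, -0.19679306,  0.01564125]), 'moment': array([-0.06719682, -0.00607737, -0.01932666]), 'gripper_width': 0.0877654031631933} 0.0188
scene 55.334403023561926 250.39998165139025 190.10712329452548 [[-0.82999162  0.36750225 -0.41959029  1.01157564]
 [ 0.55773594  0.53781829 -0.63220417  0.53210331]
 [-0.00667312 -0.75874474 -0.65135388  0.62097329]
 [ 0.          0.          0.          1.        ]]
top 52.02960591132646 250.93355216542585 188.07462153864236 [[ 0.01490202 -0.98184469  0.18910035  0.48534051]
 [-0.99982645 -0.01674683 -0.00816158 -0.01484985]
 [ 0.01118023 -0.18894591 -0.98192385  0.81577666]
 [ 0.          0.          0.          1.        ]]
```

View pics/scene0.png

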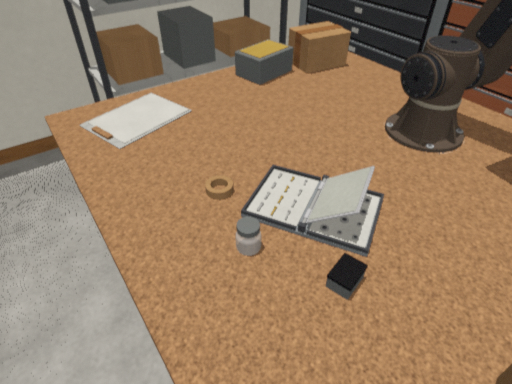

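View pics/top0.png

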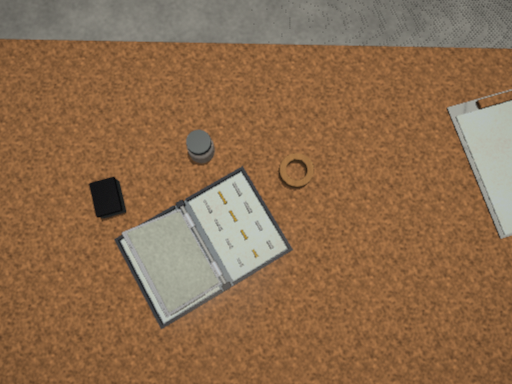

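The top view shows the spine running from about (182,205) to (228,288), with the leaf on the left. The jar is at (200,147), the tape at (296,171) and the box at (107,197). Next I measure them with depth.

```bash
cat > h.py <<'E'
import numpy as np,cv2
def pts(c,T=None):
    T=c["extrinsics"] if T is None else T
    f=192/np.tan(np.radians(float(c["vfov"]))/2); z=c["z_map"]
    v,u=np.mgrid[0:384,0:512]
    P=np.stack([(u-c["cx"])*z/f,(v-c["cy"])*z/f,z],-1)
    return P@T[:3,:3].T+T[:3,3]
E
python3 - <<'E'
from h import *
for n in ["top","scene"]:
    c=dict(np.load(n+"0.npz")); P=pts(c); ok=c["z_map"]>0
    z=P[...,2]
    print(n, ok.mean(), np.median(z[ok&(abs(z)<.01)]))
    roi=ok&(z>.006)&(z<.25)&(P[...,0]>.2)&(P[...,0]<.85)&(abs(P[...,1])<.5)
    k,l,s,ce=cv2.connectedComponentsWithStats(roi.astype(np.uint8))
    for i in range(1,k):
        if s[i,4]>80:
            m=l==i; Q=P[m]; top=Q[Q[:,2]>np.percentile(Q[:,2],97)-.006]
            print(s[i],Q.mean(0).round(3),Q.min(0).round(3),Q.max(0).round(3),"box",cv2.minAreaRect(Q[:,:2].astype(np.float32)),"top",top.mean(0).round(3))
c=dict(np.load("top0.npz"));P=pts(c)
for u,v in [(182,205),(228,288),(205,246),(118,240),(164,322),(243,171),(290,247),(125,240),(190,215),(221,280),(170,310),(160,265),(230,225)]: print(u,v,P[v,u].round(3))
im=cv2.resize(c["img"][130:340,80:310,::-1],None,fx=3.4,fy=2.8*1.0,interpolation=2)
cv2.imwrite("pics/crop.png",cv2.resize(c["img"][140:335,80:310,::-1],None,fx=3,fy=3,interpolation=2))
c=dict(np.load("scene0.npz"))
cv2.imwrite("pics/crops.png",cv2.resize(c["img"][140:310,190:400,::-1],None,fx=3.5,fy=3.5,interpolation=2))
E
```

```text
top 0.9957173665364584 -0.0005947025668612271
[186 130  29  34 737] [0.714 0.083 0.058] [0.693 0.058 0.006] [0.746 0.111 0.074] box ((0.7191269397735596, 0.08390811085700989), (0.050797250121831894, 0.05243755131959915), 82.90786743164062) top [0.72  0.085 0.069]
[279 154  34  35 659] [ 0.677 -0.113  0.022] [ 0.642 -0.148  0.006] [ 0.713 -0.079  0.028] box ((0.6777713894844055, -0.11335081607103348), (0.06888315081596375, 0.07056678831577301), 89.32061004638672) top [ 0.678 -0.114  0.023]
[  114   167   178   163 15047] [0.519 0.071 0.038] [ 0.36  -0.104  0.007] [0.683 0.252 0.11 ] box ((0.5221242308616638, 0.07380248606204987), (0.2004791796207428, 0.29866182804107666), 31.396297454833984) top [0.467 0.159 0.102]
[  88  177   37   42 1108] [0.611 0.268 0.036] [0.572 0.236 0.006] [0.653 0.306 0.044] box ((0.6126365065574646, 0.27090251445770264), (0.07242151349782944, 0.052426718175411224), 17.15047836303711) top [0.612 0.27  0.039]
scene 0.9962107340494791 -0.00027639383232064274
[ 236  165  148   91 8999] [0.549 0.094 0.032] [ 0.363 -0.104  0.006] [0.751 0.252 0.107] box ((0.566857
[... 242 characters left out ...]
1246207356452942), (0.07064399123191833, 0.07157814502716064), 59.434146881103516) top [ 0.681 -0.112  0.023]
[ 326  253   42   46 1137] [0.622 0.276 0.035] [0.574 0.237 0.006] [0.656 0.305 0.043] box ((0.6145804524421692, 0.2711494565010071), (0.0734763815999031, 0.05204597860574722), 17.013309478759766) top [0.617 0.273 0.04 ]
182 205 [0.599 0.116 0.032]
228 288 [0.439 0.02  0.035]
205 246 [0.519 0.068 0.031]
118 240 [0.528 0.243 0.019]
164 322 [0.371 0.144 0.01 ]
243 171 [ 0.674 -0.004  0.021]
290 247 [ 0.519 -0.101  0.024]
125 240 [0.524 0.203 0.105]
190 215 [0.582 0.103 0.008]
221 280 [0.454 0.034 0.03 ]
170 310 [0.404 0.117 0.101]
160 265 [0.481 0.142 0.087]
230 225 [0.563 0.02  0.013]
```

View pics/crop.png

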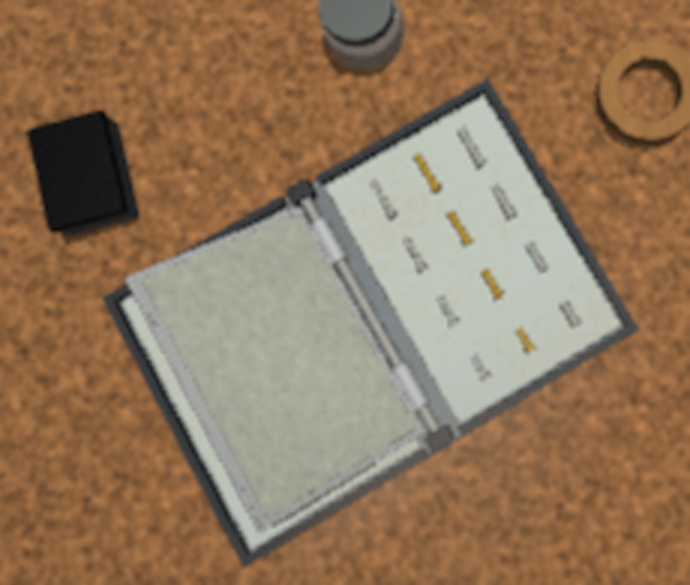

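View pics/crops.png

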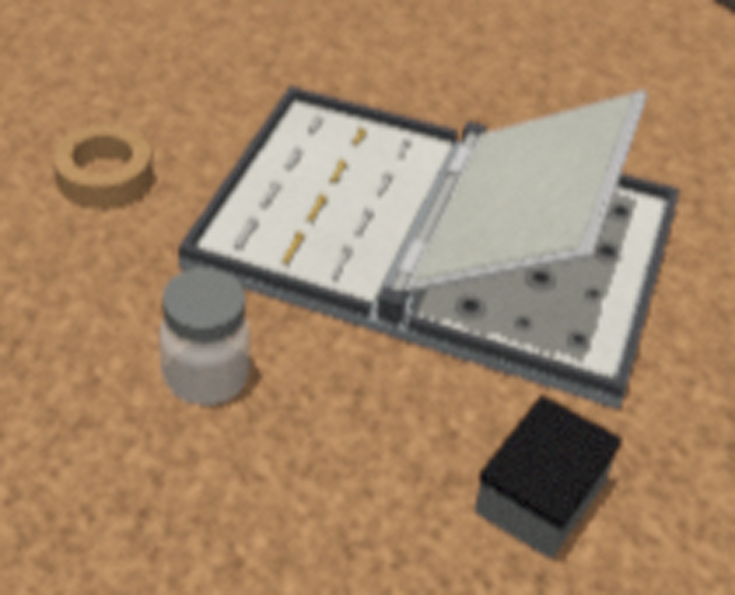

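Run:
```python
from h import *
for n in ["top","scene"]:
    c=dict(np.load(n+"0.npz")); P=pts(c)
    th=np.radians(31.4); X=np.array([np.cos(th),np.sin(th)]);Y=np.array([-X[1],X[0]])
    S=np.array([.522,.0735])
    d=P[...,:2]-S; y=d@Y; x=d@X; z=P[...,2]
    m=(abs(x)<.07)&(y>.02)&(z>.04)&(y<.2)&(z<.13)
    # top face fit z = k y + b + kx x
    A=np.c_[y[m],x[m],np.ones(m.sum())]; q=z[m]
    for _ in range(4):
        s=np.linalg.lstsq(A,q,rcond=None)[0]; e=abs(A@s-q); k=e<.005; A=A[k];q=q[k]
    a=np.arctan(s[0]); print(n,s,np.degrees(a),"axis-face offset at y=0:",s[2],"ymax",A[:,0].max(),q.max(),len(q))
    # brackets: dark points near spine ends
    b=(abs(abs(x)-.094)<.012)&(abs(y)<.02)&(z>.028)&(z<.045)
    for sg in (1,-1):
        bb=b&(x*sg>0); print("bracket",x[bb].mean(),y[bb].mean(),z[bb].max(),bb.sum())
```

```text
top [ 6.92900605e-01 -4.47968687e-04  3.18663375e-02] 34.718111826529295 axis-face offset at y=0: 0.03186633745210663 ymax 0.11062145374425633 0.1098016267069094 4192
bracket 0.0908344604702576 0.0019634713110756982 0.042253314488947424 69
bracket -0.09088300938863866 0.0015979675590293068 0.042516950057196246 75
scene [0.68971804 0.00080032 0.03285901] 34.59472968875083 axis-face offset at y=0: 0.032859011474804314 ymax 0.11002966587928777 0.10726201661604096 1486
bracket 0.09283382728597732 0.0032464758982647837 0.04497983888021395 56
bracket -0.08973566278783118 -0.00010552560872583024 0.03734832963929258 28
```

Emit:
step_arm(
  commands=[
    [[0,0,0],8.7],
    [[0,0,0],8.7],
    [[0,0,0],8.7],
    [[0,0,0],8.6],
    [[39,6.5,0],0],
    [[39,6.5,0],0],
    [[39,6.5,0],0],
    [[39,6.5,0],0],
    [[39,6.5,0],0],
    [[39,6.5,0],0],
    [[39,6.5,0],0],
    [[39,6.5,0],0],
    [[39,6.5,0],0],
    [[39,6.5,0],0],
    [[0,0,0],0],
    [[0,0,0],0],
  ],
  gripper=1,
)

```text
time_s: 2.1
tcp_pos: [0.4214, 0.2501, 0.2265]
eef_rot: [180.0, 0.0, -58.7]
contact_force: [-0.7, 0.4, 0.3]
gripper_width: 0.0004
```

Emit:
step_arm(
  commands=[
    [[5,1,25],0],
    [[5,1,25],0],
    [[5,1,25],0],
    [[5,1,25],0],
    [[5,1,25],0],
    [[5,1,15],0],
    [[0,0,0],0],
    [[0,0,0],0],
  ],
)

```text
time_s: 3.1
tcp_pos: [0.432, 0.2222, 0.0871]
eef_rot: [-180.0, -0.0, -58.6]
contact_force: [-1.0, -0.7, -0.1]
gripper_width: 0.0007
```

```bash
cat > st.py <<'E'
from plant import r, imaging
from h import *
s=r.get_state(); X=np.array([.8536,.521]);Y=np.array([-.521,.8536]);d=s["tcp_pos"][:2]-[.522,.0735]
def look(n):
    c=imaging.capture("scene"); cv2.imwrite(f"pics/{n}.png",cv2.resize(c["img"][110:310,170:430,::-1],None,fx=3,fy=3,interpolation=2)); return c
F=s["contact_force"]
print("t",s["time_s"],"x",(d@X).round(4),"y",(d@Y).round(4),"z",s["tcp_pos"][2].round(4),"F xyz spine",(F[:2]@X).round(1),(F[:2]@Y).round(1),F[2].round(1))
def ang(c):
    P=pts(c);dd=P[...,:2]-[.522,.0735];x=dd@X;y=dd@Y;z=P[...,2]
    return x,y,z
E
python3 -c "
from st import *
look('a1')"
```

```text
t 3.1 x 0.0007 y 0.1738 z 0.0871 F xyz spine -1.2 -0.0 -0.1
```

View pics/a1.png

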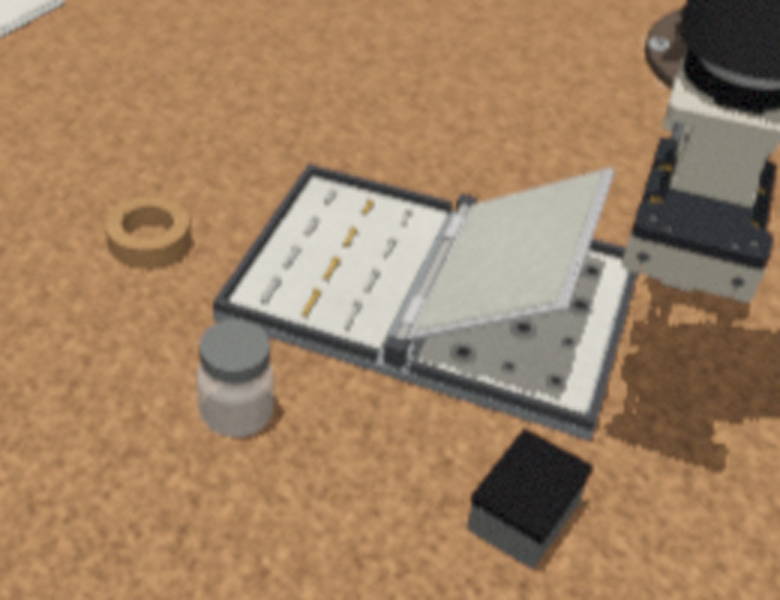

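```bash
python3 -c "
from st import *
c=imaging.capture('scene');T=np.linalg.inv(c['extrinsics']);f=192/np.tan(np.radians(c['vfov'])/2)
for dx in [(0,0),(0,.0095),(0,-.0095)]:
  for h in (0,.02,.066):
    p=np.r_[s['tcp_pos'][:2]+dx[1]*Y,s['tcp_pos'][2]+h];q=T[:3,:3]@p+T[:3,3];u=q[:2]/q[2]*f+[c['cx'],c['cy']];print(dx,h,((u-[170,110])*3).round())
x,y,z=ang(c)
m=(abs(x)<.11)&(y>.14)&(z>.06)
for h in np.arange(.07,.25,.01):
    k=m&(abs(z-h)<.005)
    if k.sum(): print(h.round(2),k.sum(),x[k].min().round(3),x[k].max().round(3),y[k].min().round(3),y[k].max().round(3))
w=imaging.capture('wrist');cv2.imwrite('pics/w1.png',w['img'][:,:,::-1])
"
```

```text
t 3.15 x 0.0008 y 0.1738 z 0.0873 F xyz spine 0.6 -0.5 0.3
(0, 0) 0 [677. 276.]
(0, 0) 0.02 [684. 255.]
(0, 0) 0.066 [701. 204.]
(0, 0.0095) 0 [690. 279.]
(0, 0.0095) 0.02 [698. 258.]
(0, 0.0095) 0.066 [716. 207.]
(0, -0.0095) 0 [663. 272.]
(0, -0.0095) 0.02 [670. 251.]
(0, -0.0095) 0.066 [686. 200.]
0.09 16 0.015 0.019 0.163 0.184
0.1 1 0.019 0.019 0.177 0.177
0.15 28 -0.082 0.09 0.141 0.212
0.16 188 -0.083 0.092 0.14 0.213
0.17 187 -0.067 0.092 0.14 0.213
0.18 327 -0.035 0.097 0.14 0.213
0.19 264 0.013 0.101 0.14 0.213
0.2 655 0.015 0.1 0.14 0.213
0.21 133 0.003 0.054 0.148 0.196
0.22 129 0.008 0.054 0.148 0.198
0.23 132 0.033 0.053 0.15 0.198
0.24 168 0.011 0.054 0.14 0.212
```

View pics/w1.png

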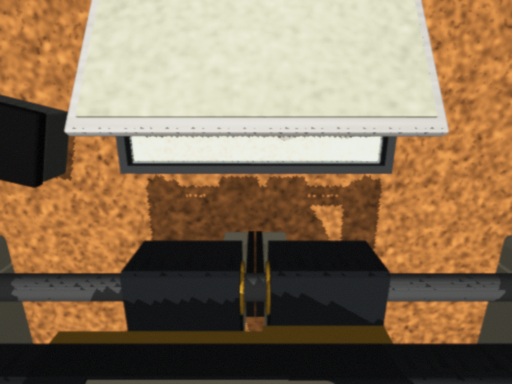

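Run:
```python
import numpy as np
def wp(a):
    if a<=np.pi/2: return np.array([.135*np.cos(a)+.0025*np.sin(a)+.0105, .027+.135*np.sin(a)-.020])
    y=.115*np.cos(a)+.004*np.sin(a)+.0105; z=.027+.115*np.sin(a)-.004*np.cos(a); return np.array([y,z])
p=None
for d in list(range(34,181,5))+[180]:
    q=wp(np.radians(d))*1000
    print(d,q.round(1), "" if p is None else ((p-q).round(1))); p=q
```

```text
34 [123.8  82.5] 
39 [117.  92.] [ 6.8 -9.5]
44 [109.3 100.8] [ 7.6 -8.8]
49 [101.  108.9] [ 8.4 -8.1]
54 [ 91.9 116.2] [ 9.1 -7.3]
59 [ 82.2 122.7] [ 9.7 -6.5]
64 [ 71.9 128.3] [10.2 -5.6]
69 [ 61.2 133. ] [10.7 -4.7]
74 [ 50.1 136.8] [11.1 -3.7]
79 [ 38.7 139.5] [11.4 -2.7]
84 [ 27.1 141.3] [11.6 -1.7]
89 [ 15.4 142. ] [11.7 -0.7]
94 [  6.5 142. ] [ 8.9 -0. ]
99 [ -3.5 141.2] [10.   0.8]
104 [-13.4 139.6] [9.9 1.7]
109 [-23.2 137. ] [9.7 2.5]
114 [-32.6 133.7] [9.5 3.4]
119 [-41.8 129.5] [9.1 4.2]
124 [-50.5 124.6] [8.7 4.9]
129 [-58.8 118.9] [8.3 5.7]
134 [-66.5 112.5] [7.7 6.4]
139 [-73.7 105.5] [7.2 7. ]
144 [-80.2  97.8] [6.5 7.6]
149 [-86.   89.7] [5.8 8.2]
154 [-91.1  81. ] [5.1 8.7]
159 [-95.4  71.9] [4.3 9.1]
164 [-98.9  62.5] [3.5 9.4]
169 [-101.6   52.9] [2.7 9.7]
174 [-103.5   43. ] [1.8 9.9]
179 [-104.4   33. ] [ 1. 10.]
180 [-104.5   31. ] [0.1 2. ]
```

Emit:
step_arm(
  commands=[
    [[12,0,0],0],
    [[12,0,0],0],
    [[12,0,0],0],
    [[10,0,0],0],
    [[4,0,0],0],
    [[3.4,0,-3],0],
    [[3.4,0,-3],0],
    [[3.8,0,-4],0],
    [[3.8,0,-4],0],
    [[0,0,0],0],
  ],
)

```text
time_s: 4.5
tcp_pos: [0.4652, 0.167, 0.1013]
eef_rot: [-179.9, 0.1, -58.6]
contact_force: [-3.5, 4.2, 2.8]
gripper_width: -0.0001
```

```bash
python3 -c "
from st import *
look('a2')"
```

```text
t 4.5 x 0.0002 y 0.1094 z 0.1013 F xyz spine -0.8 5.4 2.8
```

View pics/a2.png

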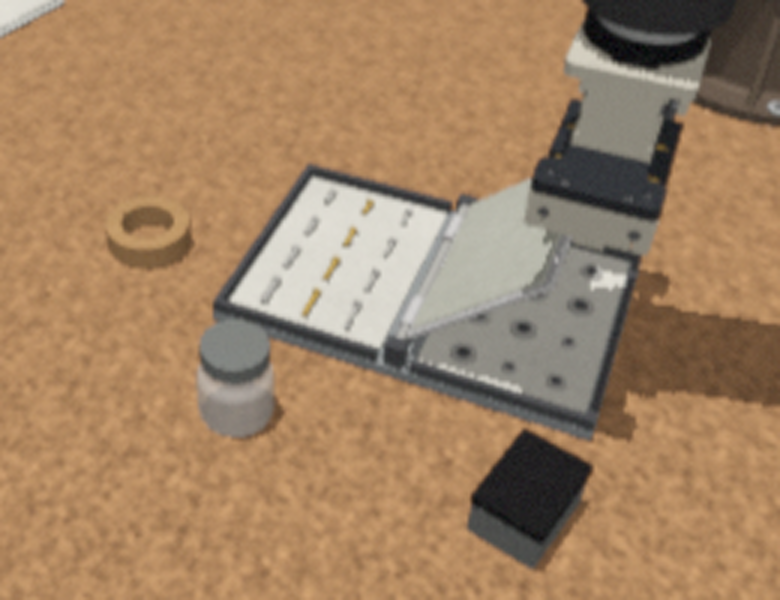

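The fingers bear on the free edge at about (545,270) with roughly 5 N. The leaf has risen and the board hasn't moved, so I continue.

Emit:
step_arm(
  commands=[
    [[4.2,0,-4.2],0],
    [[4.2,0,-4.2],0],
    [[4.5,0,-3.6],0],
    [[4.5,0,-3.6],0],
    [[4.9,0,-3.2],0],
    [[4.9,0,-3.2],0],
    [[5.1,0,-2.8],0],
    [[5.1,0,-2.8],0],
    [[5.3,0,-2.3],0],
    [[5.3,0,-2.3],0],
    [[5.5,0,-1.9],0],
    [[5.5,0,-1.9],0],
  ],
)

```text
time_s: 6.05
tcp_pos: [0.4963, 0.1155, 0.1366]
eef_rot: [180.0, -0.0, -58.6]
contact_force: [0.1, 2.9, 0.6]
gripper_width: 0.0003
```

```bash
python3 -c "
from st import *
look('a3')"
```

```text
t 6.05 x -0.0001 y 0.0493 z 0.1366 F xyz spine 1.6 2.5 0.6
```

View pics/a3.png

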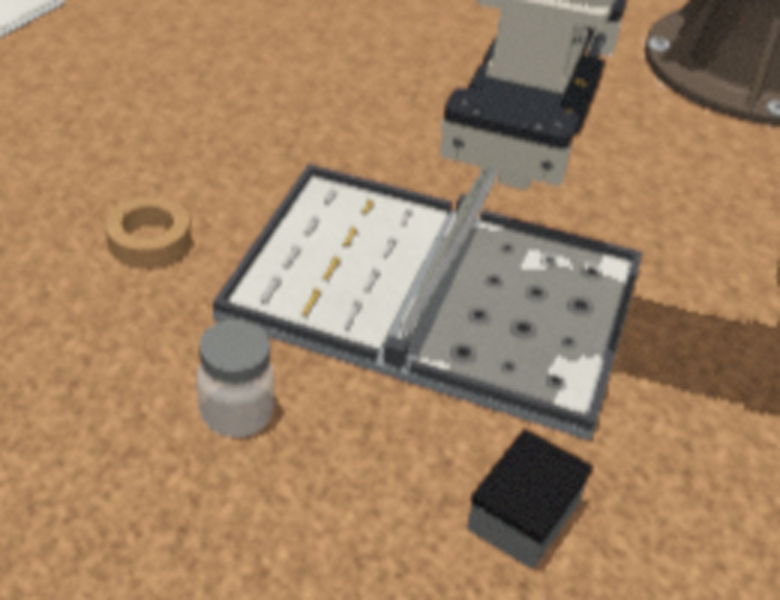

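The leaf is now nearly upright, edge-on at about (450,260), and the force is 2.5 N. I take it past vertical.

Emit:
step_arm(
  commands=[
    [[5.7,0,-1.4],0],
    [[5.7,0,-1.3],0],
    [[5.8,0,-0.9],0],
    [[5.8,0,-0.8],0],
    [[5.5,0,-0.5],0],
    [[5.5,0,-0.3],0],
    [[5,0,0],0],
    [[5,0,0],0],
    [[5,0,0.4],0],
    [[5,0,0.4],0],
    [[5,0,0.8],0],
    [[5,0,0.8],0],
    [[4.9,0,1.2],0],
    [[4.9,0,1.3],0],
    [[4.8,0,1.7],0],
    [[4.7,0,1.7],0],
  ],
)

```text
time_s: 8.1
tcp_pos: [0.5396, 0.0445, 0.1334]
eef_rot: [180.0, -0.0, -58.6]
contact_force: [-0.9, 0.9, 1.0]
gripper_width: 0.0002
```

```bash
python3 -c "
from st import *
look('a4')"
```

```text
t 8.1 x -0.0001 y -0.0339 z 0.1334 F xyz spine -0.2 1.2 1.0
```

View pics/a4.png

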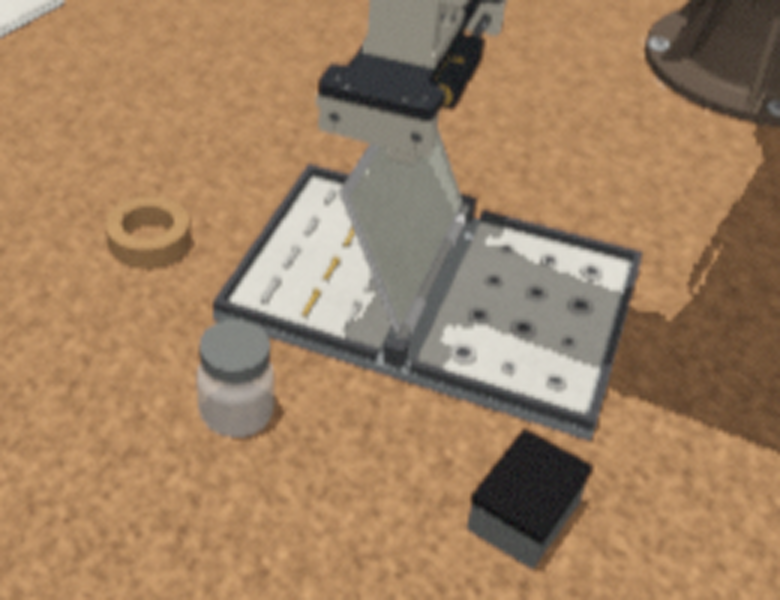

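The leaf is past vertical at about 114°, with the fingers on the inner face. I carry on along the arc.

Emit:
step_arm(
  commands=[
    [[4.5,0,2.1],0],
    [[4.5,0,2.1],0],
    [[4.4,0,2.5],0],
    [[4.3,0,2.5],0],
    [[4.1,0,2.8],0],
    [[4.1,0,2.9],0],
    [[3.9,0,3.2],0],
    [[3.8,0,3.2],0],
    [[3.6,0,3.5],0],
    [[3.5,0,3.5],0],
    [[3.3,0,3.8],0],
    [[3.2,0,3.8],0],
    [[2.9,0,4.1],0],
    [[2.9,0,4.1],0],
    [[2.5,0,4.4],0],
    [[2.5,0,4.4],0],
    [[2.1,0,4.5],0],
    [[2.1,0,4.6],0],
    [[1.8,0,4.7],0],
    [[1.7,0,4.7],0],
  ],
)

```text
time_s: 10.65
tcp_pos: [0.5737, -0.0114, 0.0617]
eef_rot: [180.0, 0.0, -58.6]
contact_force: [0.0, 0.3, 1.1]
gripper_width: 0.0003
```

```bash
python3 -c "
from st import *
look('a5')"
```

```text
t 10.65 x -0.0001 y -0.0994 z 0.0617 F xyz spine 0.1 0.2 1.1
```

View pics/a5.png

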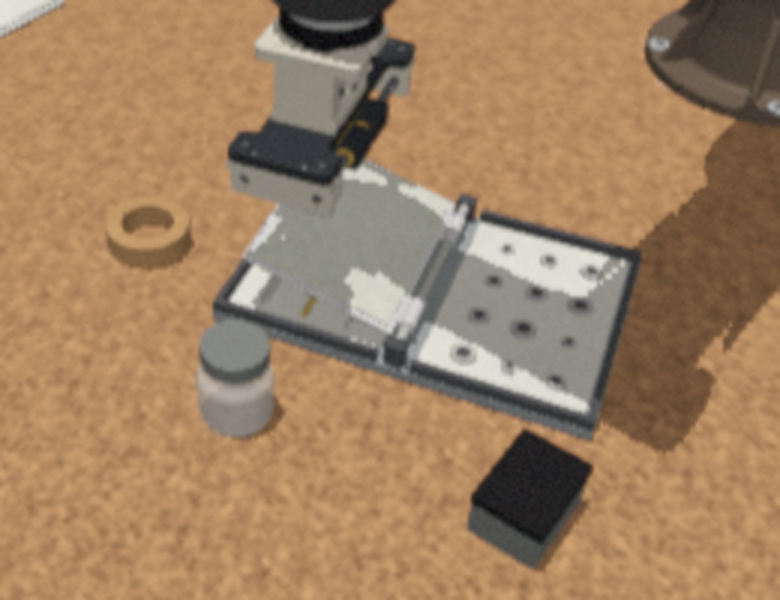

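The leaf is at about 164°. I press it down gently and watch the force.

Emit:
step_arm(
  commands=[
    [[1.3,0,4.8],0],
    [[1.3,0,4.8],0],
    [[0.9,0,4.8],0],
    [[0.9,0,4.8],0],
    [[0.5,0,4.5],0],
    [[0,0,3],0],
    [[0,0,1],0],
    [[0,0,0],0],
  ],
)

```text
time_s: 11.7
tcp_pos: [0.5762, -0.0154, 0.0344]
eef_rot: [-180.0, 0.0, -58.6]
contact_force: [1.1, 0.2, -0.4]
gripper_width: 0.0003
```

Emit:
step_arm(
  commands=[
    [[0,0,1],0],
    [[0,0,1],0],
    [[0,0,0],0],
  ],
)

```text
time_s: 12.08
tcp_pos: [0.5763, -0.0154, 0.0324]
eef_rot: [-180.0, -0.0, -58.6]
contact_force: [0.9, -0.0, 0.4]
gripper_width: 0.0003
```

Emit:
step_arm(
  commands=[
    [[0,0,0.7],0],
    [[0,0,0.7],0],
    [[0,0,0],0],
  ],
)

```text
time_s: 12.45
tcp_pos: [0.5764, -0.0155, 0.0313]
eef_rot: [-180.0, -0.0, -58.6]
contact_force: [-0.3, -0.5, 3.0]
gripper_width: 0.0001
```

Emit:
step_arm(
  commands=[
    [[0,0,0.7],0],
    [[0,0,0],0],
  ],
)

```text
time_s: 12.7
tcp_pos: [0.5764, -0.0155, 0.0312]
eef_rot: [-180.0, -0.0, -58.6]
contact_force: [-2.3, -0.2, 10.3]
gripper_width: 0.0004
```

Emit:
step_arm(
  commands=[
    [[0,0,0.7],0],
    [[0,0,0.5],0],
    [[0,0,0],0],
    [[0,0,0],0],
  ],
)

```text
time_s: 13.2
tcp_pos: [0.5764, -0.0154, 0.031]
eef_rot: [-179.9, -0.0, -58.6]
contact_force: [-6.4, 2.1, 20.4]
gripper_width: 0.0007
```

The leaf is firmly on its stop: z is steady at 31 mm with 20 N. I lift straight up and move clear towards the robot's left.

Emit:
step_arm(
  commands=[
    [[0,0,-2],0],
    [[0,0,-5],0],
    [[0,0,-20],0],
    [[0,0,-30],0],
    [[0,0,-40],0],
    [[0,0,-40],0],
    [[0,0,-40],0],
    [[-40,0,0],0],
    [[-40,0,0],0],
    [[-40,0,0],0],
    [[-40,0,0],0],
    [[-40,0,0],0],
    [[-40,0,0],0],
    [[-40,0,0],0],
    [[-40,0,0],0],
    [[0,0,0],0],
    [[0,0,0],0],
  ],
)

```text
time_s: 15.32
tcp_pos: [0.4095, 0.2577, 0.2059]
eef_rot: [180.0, -0.0, -58.6]
contact_force: [0.2, -0.0, -0.5]
gripper_width: 0.0004
```

Run:
```python
from st import *
c=look('a6'); t=imaging.capture("top"); cv2.imwrite("pics/t6.png",t["img"][:,:,::-1])
for n,c in (("scene",c),("top",t)):
    x,y,z=ang(c)
    m=(abs(x)<.075)&(y<-.02)&(y>-.12)&(z>.01)&(z<.06)
    s_=np.linalg.lstsq(np.c_[y[m],x[m],np.ones(m.sum())],z[m],rcond=None)[0]
    print(n,"slope deg",np.degrees(np.arctan(s_[0])),"z at axis",s_[2],"resid sd",(z[m]-np.c_[y[m],x[m],np.ones(m.sum())]@s_).std())
P=pts(t);z=P[...,2];roi=(t["z_map"]>0)&(z>.006)&(z<.12)&(P[...,0]>.2)&(P[...,0]<.85)&(abs(P[...,1])<.5)
k,l,ss,ce=cv2.connectedComponentsWithStats(roi.astype(np.uint8))
for i in range(1,k):
    if ss[i,4]>80: print(ss[i],cv2.minAreaRect(P[l==i][:,:2].astype(np.float32)))
```

```text
t 15.325 x -0.0001 y 0.2158 z 0.2059 F xyz spine 0.1 -0.1 -0.5
scene slope deg 0.031494122505596925 z at axis 0.03055665375637596 resid sd 0.002026475229699241
top slope deg 0.04155628834072832 z at axis 0.03039984647035349 resid sd 0.0013334827823462518
[186 130  29  34 738] ((0.7188048958778381, 0.08387091010808945), (0.05142098292708397, 0.05242142081260681), 82.77739715576172)
[279 154  34  35 649] ((0.6776833534240723, -0.11337165534496307), (0.06895364075899124, 0.07008963078260422), 89.27064514160156)
[  114   167   178   163 15044] ((0.5221154689788818, 0.07371093332767487), (0.20018801093101501, 0.2984141409397125), 31.411481857299805)
[  88  177   38   42 1116] ((0.6129547357559204, 0.2708844840526581), (0.07258770614862442, 0.05271223932504654), 16.85750389099121)
```

View pics/a6.png

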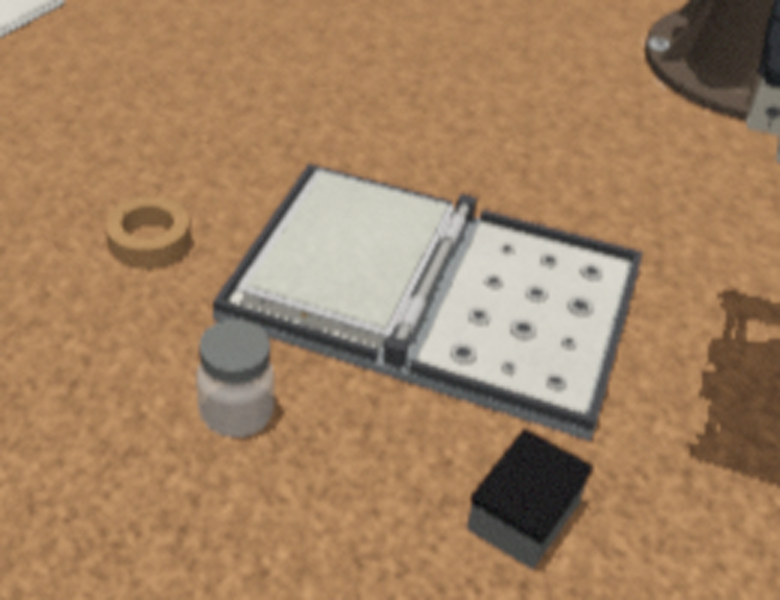

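View pics/t6.png

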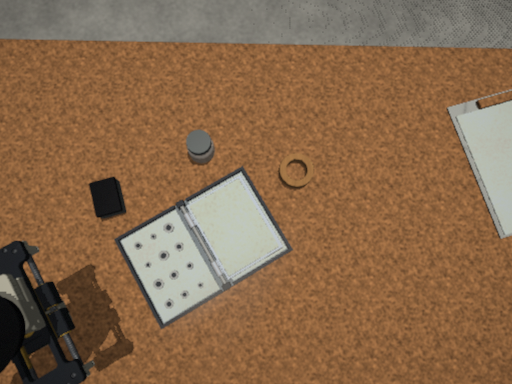

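The leaf lies flat on the right-hand page, at about (235,230) in the top view. Nothing else has moved and the arm is clear, so I hand in.

```bash
python3 -c "
from plant import close_job
print(close_job())"
```

```text
the job is handed in; nothing more can be done
None
```

The leaf now lies flat on the other page, and the job is handed in after about 15.4 s of the 42 s allowed.

**What I did:** With the gripper shut, I pushed the free edge up and over the spine with the fingertips. I then followed the inner face down and pressed it onto its stop with about 20 N, lifted off and moved clear.

**Last checks:**
- **Leaf:** depth fits from the scene and top cameras put its slope within 0.05° of level. Its upper face is about 30.5 mm above the bench, where flat should give 31 mm.
- **Board and bystanders:** the board, jar, tape roll and parts box are all within about 0.4 mm of where they started.
- **Forces:** the readings at the end of each move never exceeded about 22 N, and there was no contact after retreating.

No check failed or disagreed with another.

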